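Put the formula tubes away in the notched cradle

ROBOT

A 6-joint arm with a two-finger parallel gripper is mounted at the origin on the work surface. World frame = base frame: x ahead of the robot, y to its left, z up, the work surface at z = 0. Lengths are in m, angles in rad, forces in N, time in s.
With the tool pointing down it reaches from about 0.4 to 0.825 m from the base axis. Payload 7 kg.
Tool frame: the origin (TCP) lies at the centre of the arm's flange, where the gripper is bolted on; the fingertips stand 178 mm ahead of it and the grasp point (between the pads) lies 159 mm ahead of it; z points along the fingers, y is the direction in which the jaws open and shut (so a half turn about z gives the same grasp; the last joint's range is limited). The gripper opens to 88 mm and grips with 3 to 60 N. Pads are 19 mm wide; open, the fingers measure 130 mm over their backs; the gripper's body (78 mm by 193 mm) begins 47 mm behind the grasp point.
Start: joints at [-0.821, 0.359, 0.012, 0, -1.224, -0.288], TCP at [0.301, -0.604, 0.405] pointing down, gripper open.
Joint ranges: [-3.07, 3.07], [-1.43, 2.12], [-1.02, 1.25], [-3.03, 1.67], [-3.05, -0], [-3.03, 3.03]. Speed limits (rad/s): [2.39, 2.39, 3.01, 3.14, 3.14, 3.14].

INTERFACE

Orientations are given as [roll, pitch, yaw] about the fixed x, y, z axes, in that order (R = Rz(yaw) Ry(pitch) Rx(roll)).
In Python, from station import * gives the robot as it stands.
- The arm moves only by the tool send_rows, never from a script. Its argument "motion" is a list of rows, each an object with "offset": the shift along the tool's x, y, z in cm, a list of three; "turn": the turn about the tool's z in degrees. In form: [{"offset": [x, y, z], "turn": turn}, ...]. A call has 1 to 8 rows; each row is the pose to reach, as a shift and turn from the pose commanded when the call began, along the tool's axes at that moment; what a row does not reach only later rows make up. A row lasts 1/10 s, in which the tool goes at most 50 mm and 8.59 degrees, less where a joint would pass 70% of its speed; a pose out of reach is approached as far as the arm can. A call with a gripper value outside its range is refused whole. "hand" is the opening, from -1 (shut) to 1 (fully open), set as the call begins (left out, the last holds). The fingers move at their own pace and stop on an object; "squeeze" is the grip in N (left out, the last holds). Time passes only in rows, so rows that repeat a pose let the fingers close. It gives the time, the measured TCP pose, the force and the opening at its end, in the units of the state.
- get_state(): the state, without advancing time (a new reading comes with each control period).
- grab_frame(name): name is "side" or "top" or "wrist"; returns a dict with "frame" (400x640x3 uint8, blue, green, red), "range_z" (400x640 float32, m along the optical axis (not along the pixel's ray), 0 where there is no reading), "vertical_fov" (degrees; the focal length in pixels is half the picture's height over the tangent of half this angle, whatever the lens; pixels are square), "cx", "cy" (the principal point, pixels), "cam_to_world" (4x4, takes a point from camera to world coordinates). Camera axes: x right, y up, looking along -z (the intrinsics and any distortion apply to the point x, -y, -z); pixel columns grow to the right and rows downward; lengths in m; the calibration is good to about 2 mm. A picture is of the moment at which its call begins.
- job_done(): hands the job in, once; it reports no verdict.
The state is a dict: "t": time; "q": joint angles; "qd": joint speeds; "joint_efforts": joint torques, N m; "eef_pos": TCP position; "ee_rot": TCP orientation; "force": force on the tool from outside, world axes, zero at the start; "moment": the same for the moment, N m; "width": finger opening in m.
Only numpy, scipy, OpenCV 4.12 (cv2) and the standard library are available. Lean on these libraries where they do the work, as an engineer would, in place of code of your own. Each camera call takes 0.05 s, during which the arm holds its last target. There are 200 camera calls.

TASK

Put the washed formula tubes away: drop the tube that has no lid into the wire basket, and gently lay both lidded tubes from the sloping drainer in the bamboo cradle, so that in the end each of the three lidded tubes lies level in its own pair of V-notches, with its steel body centred across the two rails. Do not let a lidded tube drop, and leave the formula container, the glass cup and the sugar pot where they stand.

Things in the scene. Friction and masses are not known exactly. Their poses are not given: they have to be found in the camera images.
- tube_a_mid (a point): Lidded steel tube, body 30 mm in diameter and 110 mm long, about 0.12 kg; the point is on the tube's axis, half-way along the 110 mm body; x runs along the axis towards the lid end, where a narrower white screw lid (25 mm in diameter, neck and lid 25 mm long together) sticks out. Starts in the drainer, lid end up the slope
- tube_b_mid (a point): Lidded steel tube, body 30 mm in diameter and 110 mm long, about 0.12 kg; the point is on the tube's axis, half-way along the 110 mm body; x runs along the axis towards the lid end, where a narrower white screw lid (25 mm in diameter, neck and lid 25 mm long together) sticks out. Starts in the drainer, lid end up the slope
- tube_c_mid (a point): Lidded steel tube, body 30 mm in diameter and 110 mm long, about 0.12 kg; the point is on the tube's axis, half-way along the 110 mm body; x runs along the axis towards the lid end, where a narrower white screw lid (25 mm in diameter, neck and lid 25 mm long together) sticks out. Already lies in an outer notch pair of the cradle, lid to the cradle's +x
- tube_open_mid (a point): The tube without a lid: steel tube, body 30 mm in diameter and 110 mm long, about 0.12 kg; the point is on the tube's axis, half-way along the 110 mm body; x runs along the axis towards the open, hollow mouth. Starts in the other outer notch pair of the cradle
- cradle: Fixed bamboo cradle, 110 x 216 mm base plate 10 mm thick, origin at the centre of its underside on the counter. Two rails run along its y, 12 mm thick and centred at x = -36 and +36 mm, so 60 mm is clear between them; their tops are 60 mm high. Three pairs of 90-degree V-notches (20 mm deep, 40 mm wide at the top) at y = -62, 0 and +62 mm; a tube lies along the cradle's x across both rails, its axis then 61 mm high
- notch0 (a point): Where the middle of a tube lying centred in the notch pair at cradle y = -62 mm comes to rest (61 mm above the counter); axes as the cradle's
- notch1 (a point): Where the middle of a tube lying centred in the notch pair at cradle y = 0 mm comes to rest (61 mm above the counter); axes as the cradle's
- notch2 (a point): Where the middle of a tube lying centred in the notch pair at cradle y = 62 mm comes to rest (61 mm above the counter); axes as the cradle's
- drainer: Fixed bamboo drainer, about 155 mm wide along y, origin on the counter under its centre. Its two notched rails (same notches, spacing 62 mm, 60 mm clear between the rails) lie on a board that slopes up at 30 degrees towards the drainer's +x; a tube lies up the slope with its lower end on a stop ledge that reaches the tube's axis, and its axis is 31 mm from the board. Lift tubes out square to the slope. Its rails reach 0.11 m high, the lids of its tubes 0.14 m
- basket: Fixed wire basket, inside 172 x 180 mm (x, y), rim 73 mm high, floor 6 mm high; origin at the centre of its underside on the counter
- formula: Bystander: closed white formula container, 92 mm in diameter, 150 mm high, behind the drainer; origin at the centre of its underside
- glass_cup: Bystander: glass cup, 72 mm in diameter at the rim, 90 mm high, in front of the cradle; origin at the centre of its underside
- sugar_pot: Bystander: white ceramic sugar pot with a hinged lid, 92 mm in diameter, 95 mm high, behind the cradle; origin at the centre of its underside

How it is judged:
By the outcome, as a careful person would: the job done as asked, in the order asked, and still so for the second after the job is handed in, with the robot touching nothing.
It also fails if it takes over 72 s, if anything falls off the work surface, if the arm or the gripper's body presses on something with over 40 N, if the wrist force passes 120 N, or if a joint passes its speed limit or range.

## Working session

There is one attempt and no reset: what is moved stays moved. The work goes in short steps, Python scripts to look and compute and a tool call to move; the robot and the scene stay as the last step left them, time stands still between calls to the robot, and variables do not carry over. Pictures are saved under pics/ and viewed, about 8 in all and at most 12, crops included, and the job is handed in when it is done.

Besides the shell and the picture viewer there is one more tool, called after ">>>" as a command line: name --argument value ..., lists and objects as JSON in quotes. send_rows: Moves the arm, as the interface text tells. Its arguments: {"type":"object","properties":{"motion":{"type":"array"},"hand":{"type":"number"},"squeeze":{"type":"number"}},"required":["motion"]}

```bash
ls; mkdir -p pics; cat > h.py <<'E'
from station import *
import numpy as np, cv2
from scipy.spatial.transform import Rotation as Ro
def cloud(g):
    d=g["range_z"];h,w=d.shape;f=h/2/np.tan(np.radians(g["vertical_fov"])/2)
    v,u=np.mgrid[:h,:w];p=np.stack([(u-g["cx"])/f*d,-(v-g["cy"])/f*d,-d],-1)
    T=np.array(g["cam_to_world"]);P=p@T[:3,:3].T+T[:3,3];P[d<=0]=np.nan
    return P
def st():
    s=get_state();print({k:np.round(s[k],4).tolist() for k in("t","q","eef_pos","ee_rot","force","width")})
    return s
E
python3 - <<'E'
from h import *
s=st();print({k:np.shape(v) for k,v in s.items()})
a=grab_frame("top");b=grab_frame("side")
for n,g in(("top",a),("side",b)):
    print(n,[k for k in g],g["vertical_fov"],g["cx"],g["cy"],np.round(g["cam_to_world"],3).tolist())
    cv2.imwrite(f"pics/{n}0.png",g["frame"]);np.savez(f"{n}0.npz",P=cloud(g),f=g["frame"])
    print((g["range_z"]>0).mean())
E
```

```text
pics
{'t': 0.0, 'q': [-0.8209, 0.3594, 0.0111, -0.0004, -1.2241, -0.2881], 'eef_pos': [0.3007, -0.6041, 0.4037], 'ee_rot': [3.1399, -0.0001, -2.6799], 'force': [-0.5328, -0.1783, -0.2096], 'width': 0.0877}
{'t': (), 'q': (6,), 'qd': (6,), 'joint_efforts': (6,), 'eef_pos': (3,), 'ee_rot': (3,), 'force': (3,), 'moment': (3,), 'width': ()}
top ['frame', 'range_z', 'vertical_fov', 'cx', 'cy', 'cam_to_world'] 56.205256441689684 319.05563545941874 207.94115809681156 [[-0.006, 0.998, -0.058, 0.503], [-1.0, -0.008, -0.028, -0.008], [-0.029, 0.058, 0.998, 1.098], [0.0, 0.0, 0.0, 1.0]]
0.9958828125
side ['frame', 'range_z', 'vertical_fov', 'cx', 'cy', 'cam_to_world'] 54.20358717151129 320.9517581683568 199.10910457353154 [[-0.995, 0.08, -0.058, 0.522], [-0.097, -0.692, 0.715, 0.621], [0.017, 0.717, 0.696, 0.697], [0.0, 0.0, 0.0, 1.0]]
0.99577734375
```

View pics/top0.png

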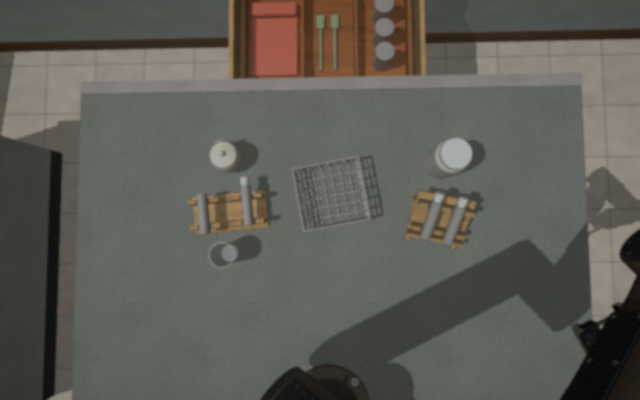

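View pics/side0.png

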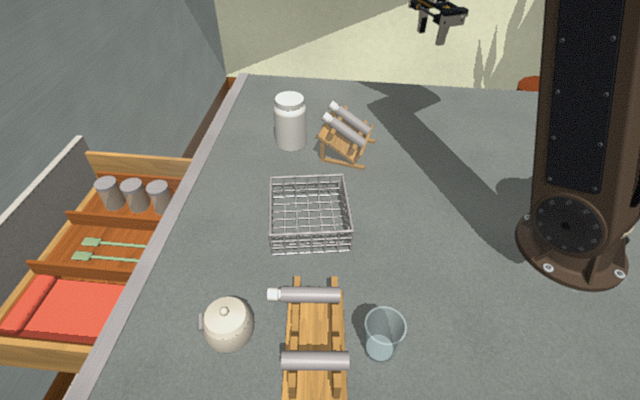

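The top view shows the cradle at about (230,212), with the open tube at column 203 and the lidded tube c at column 247. The drainer with two lidded tubes is at (443,218), the basket at (337,193), and the cup, pot and formula container are beside them.

```bash
cat > m.py <<'E'
from h import *
for n in("top","side"):
    z=np.load(f"{n}0.npz");P=z["P"];f=z["f"];hsv=cv2.cvtColor(f,cv2.COLOR_BGR2HSV)
    Z=P[...,2];X=P[...,0];Y=P[...,1]
    nearc=(Z>.045)&(Z<.09)&(X>.3)&(X<.75)&(Y>.12)&(Y<.45)
    neard=(Z>.03)&(Z<.17)&(X>.3)&(X<.75)&(Y<-.15)&(Y>-.5)
    sat=hsv[...,1]
    for nm,m in(("cradle grey",nearc&(sat<60)),("drain grey",neard&(sat<60)),("bamboo c",(Z>.01)&(Z<.09)&(X>.3)&(X<.75)&(Y>.1)&(Y<.5)&(sat>80)),("bamboo d",neard&(sat>80))):
        m=cv2.morphologyEx(m.astype(np.uint8),cv2.MORPH_OPEN,np.ones((2,2)))
        k,l,stt,_=cv2.connectedComponentsWithStats(m)
        for i in range(1,k):
            if stt[i,4]<60: continue
            q=P[l==i];c=q.mean(0);_,S,V=np.linalg.svd(q-c,full_matrices=False);d=V[0]*np.sign(V[0][0])
            t=(q-c)@d
            print(n,nm,stt[i].tolist(),"c",c.round(4),"dir",d.round(3),"yaw",np.degrees(np.arctan2(d[1],d[0])).round(1),"ext",np.percentile(t,[1,99]).round(4),"z",np.percentile(q[:,2],[5,95]).round(3))
E
python3 m.py
```

```text
Traceback (most recent call last):
  File "m.py", line 13, in <module>
    q=P[l==i];c=q.mean(0);_,S,V=np.linalg.svd(q-c,full_matrices=False);d=V[0]*np.sign(V[0][0])
                                ~~~~~~~~~~~~~^^^^^^^^^^^^^^^^^^^^^^^^^
numpy.linalg.LinAlgError: SVD did not converge
```

```bash
sed -i 's/q=P\[l==i\];/q=P[(l==i)\&np.isfinite(Z)];/' m.py; sed -i 's/if stt\[i,4\]<60/if stt[i,4]<60 or stt[i,4]>90000/' m.py; python3 m.py
```

```text
top cradle grey [211, 143, 32, 30, 760] c [0.7071 0.2785 0.0703] dir [ 0.02  -0.956 -0.294] yaw -88.8 ext [-0.0405  0.0422] z [0.043 0.083]
top cradle grey [241, 177, 14, 49, 475] c [0.5825 0.2203 0.0687] dir [ 0.996  0.076 -0.043] yaw 4.4 ext [-0.0629  0.0681] z [0.055 0.077]
top cradle grey [198, 194, 13, 41, 404] c [0.5487 0.3408 0.0697] dir [0.993 0.054 0.101] yaw 3.1 ext [-0.0602  0.0547] z [0.061 0.077]
top cradle grey [210, 243, 20, 25, 202] c [0.4323 0.3031 0.0639] dir [ 0.687  0.205 -0.697] yaw 16.6 ext [-0.0414  0.0473] z [0.029 0.09 ]
top cradle grey [230, 244, 9, 19, 71] c [0.4405 0.2559 0.0582] dir [ 0.427 -0.103  0.898] yaw -13.6 ext [-0.0674  0.0377] z [0.007 0.089]
top drain grey [428, 139, 45, 39, 1337] c [ 0.6869 -0.3216  0.1233] dir [0.216 0.097 0.972] yaw 24.2 ext [-0.1305  0.0354] z [0.031 0.152]
top drain grey [421, 192, 26, 48, 564] c [ 0.5377 -0.2824  0.0968] dir [ 0.837 -0.158  0.525] yaw -10.7 ext [-0.0851  0.0673] z [0.057 0.129]
top drain grey [443, 197, 28, 48, 568] c [ 0.5245 -0.3425  0.0966] dir [ 0.831 -0.157  0.533] yaw -10.7 ext [-0.1028  0.0674] z [
[... 2205 characters left out ...]
003  0.071]
side bamboo c [290, 304, 11, 48, 390] c [0.5887 0.2853 0.046 ] dir [ 0.06  -0.95  -0.306] yaw -86.4 ext [-0.0594  0.0695] z [0.009 0.06 ]
side bamboo c [330, 304, 11, 48, 383] c [0.518  0.2796 0.0487] dir [ 0.048 -0.959 -0.278] yaw -87.2 ext [-0.0557  0.0714] z [0.009 0.06 ]
side bamboo c [288, 372, 11, 28, 240] c [0.5793 0.3817 0.0407] dir [0.067 0.087 0.994] yaw 52.5 ext [-0.0352  0.0206] z [0.008 0.06 ]
side bamboo c [332, 372, 10, 28, 243] c [0.5086 0.3764 0.0436] dir [ 0.108 -0.027  0.994] yaw -14.0 ext [-0.037   0.0174] z [0.008 0.06 ]
side bamboo d [319, 124, 39, 37, 672] c [ 0.5528 -0.2579  0.0608] dir [ 0.863 -0.226  0.451] yaw -14.7 ext [-0.0582  0.052 ] z [0.031 0.095]
```

>>> send_rows --motion '[{"offset": [-33.6, 16.1, 0], "turn": 38.5}, {"offset": [-33.6, 16.1, 0], "turn": 38.5}, {"offset": [-33.6, 16.1, 0], "turn": 38.5}, {"offset": [-33.6, 16.1, 0], "turn": 38.5}, {"offset": [-33.6, 16.1, 0], "turn": 38.5}, {"offset": [-33.6, 16.1, 0], "turn": 38.5}, {"offset": [-33.6, 16.1, 0], "turn": 38.5}, {"offset": [-33.6, 16.1, 0], "turn": 38.5}]' --hand 1

```text
t: 0.9
eef_pos: [0.5313, -0.3078, 0.4044]
ee_rot: [3.141, -0.0, 2.933]
force: [0.5, -0.7, 0.2]
width: 0.0876
```

>>> send_rows --motion '[{"offset": [0, 0, 0], "turn": 0}, {"offset": [0, 0, 0], "turn": 0}, {"offset": [0, 0, 0], "turn": 0}]'

```text
t: 1.2
eef_pos: [0.5294, -0.3108, 0.4044]
ee_rot: [3.142, -0.001, 2.931]
force: [-0.8, 0.4, 0.2]
width: 0.0874
```

```bash
cat > w.py <<'E'
import sys
from h import *
n=sys.argv[1]
g=grab_frame("wrist");st();print(g["vertical_fov"],np.round(g["cam_to_world"],3).tolist())
cv2.imwrite(f"pics/{n}.png",g["frame"]);np.savez(f"{n}.npz",P=cloud(g),f=g["frame"])
E
python3 w.py w1
```

```text
{'t': 1.25, 'q': [-0.2137, 0.2594, -0.1296, 0.0, -1.1822, -1.5682], 'eef_pos': [0.5292, -0.3111, 0.4045], 'ee_rot': [-3.1416, -0.0004, 2.9305], 'force': [-0.5342, 0.1257, 0.5543], 'width': 0.0875}
65.61553795485729 [[0.209, -0.937, -0.281, 0.454], [0.978, 0.2, 0.06, -0.296], [0.0, -0.288, 0.958, 0.384], [0.0, 0.0, 0.0, 1.0]]
```

View pics/w1.png

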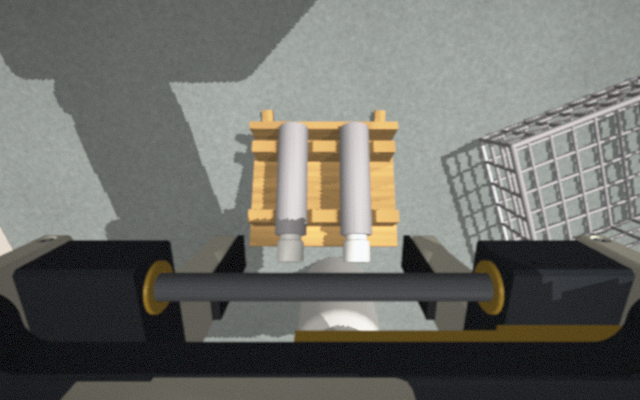

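The wrist view shows both drainer tubes: left body at columns 280–307 and right body at 340–370, both rows 123–235. The lids are downward at rows 235–260, and the formula container is behind. I'll fit 15 mm radius cylinders to the body depth points.

```bash
cat > fit.py <<'E'
from h import *
from scipy.optimize import least_squares
def fit(q,seed=None,yaw=None):
    c=q.mean(0);V=np.linalg.svd(q-c,full_matrices=False)[2];d=V[0]*np.sign(V[0][0])
    # axis: x fixed at c.x ; params y,z, slopes
    def ax(p):
        a=np.array([c[0],p[0],p[1]]);u=np.array([1,p[2],p[3]]);return a,u/np.linalg.norm(u)
    def r(p):
        a,u=ax(p);w=q-a;w=w-np.outer(w@u,u);return np.linalg.norm(w,axis=1)-.015
    o=least_squares(r,[c[1],c[2]-.012,d[1]/d[0],d[2]/d[0]],loss="soft_l1",f_scale=.001)
    a,u=ax(o.x);t=(q-a)@u
    return a,u,t,np.sqrt(np.mean(o.fun**2))
def body(P,f,box,smax=60):
    u0,v0,u1,v1=box;q=P[v0:v1,u0:u1].reshape(-1,3);s=cv2.cvtColor(f,cv2.COLOR_BGR2HSV)[v0:v1,u0:u1,1].ravel()
    return q[(s<smax)&np.isfinite(q[:,2])]
def rep(name,box,zmin):
    z=np.load(name);q=body(z["P"],z["f"],box);q=q[q[:,2]>zmin]
    a,u,t,e=fit(q)
    print(len(q),"pt",a.round(4),"u",u.round(3),"yaw",np.degrees(np.arctan2(u[1],u[0])).round(2),"pitch",np.degrees(np.arcsin(u[2])).round(1),"t",np.percentile(t,[0.5,2,50,98,99.5]).round(4),"rms",e.round(5))
    return a,u,t
E
python3 - <<'E'
from fit import *
for b in((278,126,309,222),(338,126,371,235)): 
    rep("w1.npz",b,.04)
z=np.load("w1.npz")
for c in (293,354):
  for v in (118,120,122,124,126,180,222,226,230,234,238,242): print(c,v,z["f"][v,c],z["P"][v,c].round(4))
E
```

```text
2788 pt [ 0.5079 -0.3387  0.0798] u [ 0.846 -0.183  0.5  ] yaw -12.2 pitch 30.0 t [-0.0422 -0.0402  0.0073  0.0517  0.0533] rms 0.0006
3253 pt [ 0.5262 -0.2792  0.0829] u [ 0.847 -0.184  0.498] yaw -12.22 pitch 29.9 t [-0.0484 -0.0461  0.0083  0.0572  0.0582] rms 0.00071
293 118 [163 167 161] [ 0.4605 -0.3343 -0.0013]
293 120 [158 166 165] [ 0.4627 -0.3348 -0.0006]
293 122 [194 197 204] [ 0.4629 -0.3279  0.0711]
293 124 [206 205 212] [ 0.4648 -0.3285  0.0703]
293 126 [206 204 213] [ 0.4665 -0.3286  0.073 ]
293 180 [219 218 223] [ 0.5135 -0.3375  0.0999]
293 222 [133 131 136] [ 0.5478 -0.344   0.1189]
293 226 [126 126 129] [ 0.5507 -0.3445  0.1212]
293 230 [129 127 131] [ 0.5535 -0.3449  0.1239]
293 234 [163 170 172] [ 0.5587 -0.3465  0.1204]
293 238 [169 176 174] [ 0.5621 -0.3472  0.1215]
293 242 [176 184 187] [ 0.5638 -0.3472  0.1265]
354 118 [168 173 165] [ 0.4757 -0.2626 -0.0005]
354 120 [163 172 170] [ 0.4781 -0.2629 -0.0021]
354 122 [191 195 200] [ 0.4755 -0.2692  0.0687]
354 124 [202 200 206] [ 0.4772 -0.2698  0.0714]
354 126 [204 202 209] [ 0.479  -0.2703  0.0727]
354 180 [209 209 216] [ 0.5255 -0.2815  0.0998]
354 222 [201 200 205] [ 0.5585 -0.2896  0.1212]
354 226 [204 203 209] [ 0.562  -0.2903  0.1219]
354 230 [197 197 202] [ 0.5655 -0.291   0.1226]
354 234 [227 230 229] [ 0.5709 -0.2917  0.1193]
354 238 [239 242 242] [ 0.5735 -0.2924  0.1222]
354 242 [245 248 247] [ 0.5756 -0.2932  0.126 ]
```

>>> send_rows --motion '[{"offset": [6, 35, 0], "turn": 0}, {"offset": [6, 35, 0], "turn": 0}, {"offset": [6, 35, 0], "turn": 0}, {"offset": [6, 35, 0], "turn": 0}, {"offset": [6, 35, 0], "turn": 0}, {"offset": [6, 35, 0], "turn": 0}, {"offset": [6, 35, 0], "turn": 0}, {"offset": [6, 35, 0], "turn": 0}]'

```text
t: 2.05
eef_pos: [0.5442, 0.0475, 0.4049]
ee_rot: [3.141, 0.001, 2.934]
force: [0.6, 0.9, -0.1]
width: 0.0876
```

>>> send_rows --motion '[{"offset": [4, 23.9, 0], "turn": -17.6}, {"offset": [4, 23.9, 0], "turn": -17.6}, {"offset": [4, 23.9, 0], "turn": -17.6}, {"offset": [4, 23.9, 0], "turn": -17.6}, {"offset": [4, 23.9, 0], "turn": -17.6}, {"offset": [4, 23.9, 0], "turn": -17.6}, {"offset": [4, 23.9, 0], "turn": -17.6}, {"offset": [4, 23.9, 0], "turn": -17.6}]'

```text
t: 2.85
eef_pos: [0.5552, 0.285, 0.4046]
ee_rot: [-3.141, -0.0, -3.046]
force: [-0.1, -1.2, -0.0]
width: 0.0877
```

```bash
python3 w.py w2
```

```text
{'t': 2.9, 'q': [0.7865, 0.2755, -0.1069, 0.0001, -1.1885, -2.2621], 'eef_pos': [0.5552, 0.2848, 0.4048], 'ee_rot': [-3.1415, -0.0001, -3.0464], 'force': [-0.1529, 0.889, 0.2835], 'width': 0.0879}
65.61553795485729 [[-0.095, -0.953, -0.287, 0.478], [0.995, -0.091, -0.027, 0.276], [-0.0, -0.288, 0.958, 0.384], [0.0, 0.0, 0.0, 1.0]]
```

View pics/w2.png

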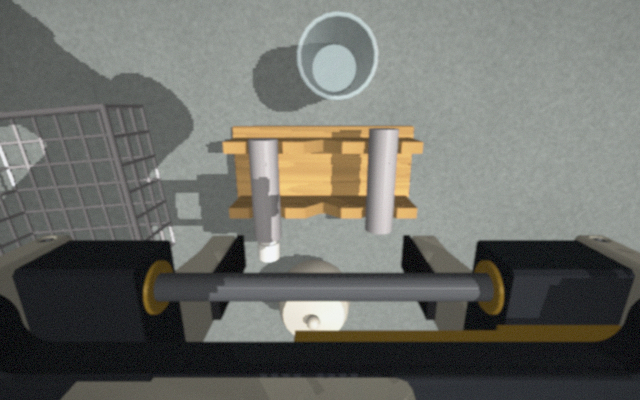

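The wrist view shows tube c at columns 250–280, rows 140–242, and the open tube at columns 368–398, rows 128–232. The rails are at rows 140–152 and 198–218. Tube c looks shifted towards +x, so I'll measure it.

```bash
cat > cr.py <<'E'
import sys
from fit import *
name=sys.argv[1]
z=np.load(name);P=z["P"];f=z["f"];s=cv2.cvtColor(f,cv2.COLOR_BGR2HSV)[...,1]
# rail tops
m=(P[...,2]>.055)&(P[...,2]<.066)&(s>80);m[235:]=0
C=np.array([.5545,.286]);a=np.radians(5.5)
for it in range(4):
    X=np.array([np.cos(a),np.sin(a)]);Y=np.array([-X[1],X[0]])
    q=P[m][:,:2]-C;x=q@X;y=q@Y
    A=(x>.022)&(x<.05);B=(x<-.022)&(x>-.05)
    ca=np.polyfit(y[A],x[A],1);cb=np.polyfit(y[B],x[B],1)
    a-= (ca[0]+cb[0])/2; mid=lambda s:(np.percentile(s,1)+np.percentile(s,99))/2
    C=C+X*(mid(x[A])+mid(x[B]))/2+Y*(np.percentile(y[A|B],.5)+np.percentile(y[A|B],99.5))/2
print("C",C.round(4),"yaw",np.degrees(a).round(2),"railx",np.percentile(x[A],[1,99]).round(4),np.percentile(x[B],[1,99]).round(4),"y",np.percentile(y,[.5,99.5]).round(4))
for b in sys.argv[2:]:
    b=list(map(int,b.split(",")));A,u,t=rep(name,b,.058)
    k=(A[:2]-C);print(" cradle y",round(k@Y,4),"x of ends",np.round(k@X+np.percentile(t,[.3,99.7]),4),"z",A[2].round(4))
    c=(b[0]+b[2])//2
    for v in list(range(120,146,2))+list(range(224,252,2)): print("  ",v,f[v,c],"x'",round((P[v,c,:2]-C)@X,4),"z",P[v,c,2].round(4))
E
python3 cr.py w2.npz 247,130,284,242 364,124,402,236
```

```text
C [0.5557 0.2831] yaw 5.46 railx [0.0297 0.0416] [-0.0421 -0.0292] y [-0.1031  0.1031]
2842 pt [0.5679 0.2222 0.0606] u [0.995 0.096 0.001] yaw 5.49 pitch 0.0 t [-0.0512 -0.0506 -0.0012  0.0555  0.0574] rms 0.00102
 cradle y -0.0618 x of ends [-0.0449  0.0643] z 0.0606
   120 [153 157 152] x' -0.0609 z 0.0001
   122 [158 162 158] x' -0.0585 z -0.001
   124 [149 154 152] x' -0.0562 z 0.0007
   126 [ 96 137 167] x' -0.0543 z 0.0077
   128 [ 92 155 199] x' -0.0522 z 0.01
   130 [105 173 219] x' -0.0498 z 0.0092
   132 [110 176 221] x' -0.0475 z 0.0094
   134 [106 167 215] x' -0.0451 z 0.0086
   136 [100 164 209] x' -0.0429 z 0.0106
   138 [ 88 102 118] x' -0.0449 z 0.0533
   140 [142 143 144] x' -0.0448 z 0.0727
   142 [215 214 222] x' -0.0431 z 0.0749
   144 [219 219 222] x' -0.0412 z 0.0751
   224 [128 128 132] x' 0.0432 z 0.0759
   226 [130 128 135] x' 0.0455 z 0.0758
   228 [126 128 130] x' 0.0482 z 0.0747
   230 [130 128 132] x' 0.0502 z 0.0755
   232 [129 130 133] x' 0.0526 z 0.0753
   234 [130 126 129] x' 0.0546 z 0.076
   236 [126 126 127] x' 0.0577 z 0.0743
   238 [127 126 131]
[... 836 characters left out ...]
-0.0471 z 0.0751
   140 [191 188 196] x' -0.0452 z 0.0757
   142 [190 188 195] x' -0.0432 z 0.0752
   144 [195 193 199] x' -0.0413 z 0.0759
   224 [206 205 211] x' 0.0429 z 0.0763
   226 [205 206 210] x' 0.0461 z 0.074
   228 [208 206 213] x' 0.0475 z 0.0763
   230 [209 208 212] x' 0.05 z 0.0757
   232 [208 208 212] x' 0.0529 z 0.0745
   234 [178 182 183] x' 0.0875 z -0.0007
   236 [158 162 155] x' 0.0898 z 0.0008
   238 [156 160 153] x' 0.0932 z -0.0004
   240 [150 155 150] x' 0.096 z -0.0001
   242 [154 158 151] x' 0.0994 z -0.001
   244 [159 165 159] x' 0.1025 z -0.0013
   246 [158 163 157] x' 0.1053 z -0.0009
   248 [154 159 150] x' 0.1073 z 0.001
   250 [155 158 154] x' 0.1111 z -0.0006
```

>>> send_rows --motion '[{"offset": [0, 6, 2], "turn": 0}, {"offset": [0, 6, 6], "turn": 0}, {"offset": [0, 6, 10], "turn": 0}, {"offset": [0, 6, 14], "turn": 0}, {"offset": [0, 6, 16.5], "turn": 0}, {"offset": [0, 6, 18], "turn": 0}, {"offset": [0, 6, 18.5], "turn": 0}, {"offset": [0, 6, 18.5], "turn": 0}]' --hand 0.2

```text
t: 3.7
eef_pos: [0.5495, 0.3458, 0.2201]
ee_rot: [3.141, 0.0, -3.045]
force: [-0.9, 0.6, 1.0]
width: 0.0528
```

>>> send_rows --motion '[{"offset": [0, 0, 0], "turn": 0}, {"offset": [0, 0, 0], "turn": 0}, {"offset": [0, 0, 0], "turn": 0}, {"offset": [0, 0, 0], "turn": 0}, {"offset": [0, 0, 0], "turn": 0}, {"offset": [0, 0, 0], "turn": 0}]' --hand -1 --squeeze 15

```text
t: 4.3
eef_pos: [0.5493, 0.346, 0.2206]
ee_rot: [-3.142, 0.001, -3.044]
force: [0.2, -3.5, 6.8]
width: 0.0294
```

```bash
python3 - <<'E'
from h import *
st()
P=np.load("top0.npz")["P"]
m=(P[...,2]>.062)&(P[...,2]<.085)&(abs(P[...,1])<.16)&(P[...,0]>.4)&(P[...,0]<.8)
m[:,:285]=0;m[:,390:]=0
q=P[m][:,:2].astype(np.float32);print(len(q),cv2.minAreaRect(q))
E
```

```text
{'t': 4.3, 'q': [0.8623, 0.479, -0.2599, 0.0008, -0.8313, -2.3363], 'eef_pos': [0.5493, 0.346, 0.2206], 'ee_rot': [-3.1416, 0.0008, -3.0443], 'force': [0.1601, -3.4583, 6.794], 'width': 0.0294}
566 ((0.6040481925010681, -0.012017875909805298), (0.18170467019081116, 0.18969687819480896), 10.114615440368652)
```

>>> send_rows --motion '[{"offset": [0, 0, -2], "turn": 0}, {"offset": [0, 0, -6], "turn": 0}, {"offset": [0, 0, -11], "turn": 0}, {"offset": [0, 0, -15], "turn": 0}, {"offset": [0, -3, -15], "turn": 0}, {"offset": [0, -7, -15], "turn": 0}, {"offset": [-1, -11, -15], "turn": 0}, {"offset": [-1, -15, -15], "turn": 0}]'

```text
t: 5.1
eef_pos: [0.5739, 0.1968, 0.3696]
ee_rot: [3.141, 0.0, -3.044]
force: [0.6, -0.4, -2.2]
width: 0.0296
```

>>> send_rows --motion '[{"offset": [-1, -4, 0], "turn": -1}, {"offset": [-1, -8, 0], "turn": -2}, {"offset": [-1, -12, 0], "turn": -3}, {"offset": [-1, -16, 0], "turn": -4}, {"offset": [-1, -19, 0], "turn": -4.6}, {"offset": [-1, -21.2, 0], "turn": -4.6}, {"offset": [-1, -21.2, 0], "turn": -4.6}, {"offset": [-1, -21.2, 2], "turn": -4.6}]'

```text
t: 5.9
eef_pos: [0.6048, -0.0125, 0.3519]
ee_rot: [3.141, 0.005, -2.965]
force: [0.6, 0.2, -1.6]
width: 0.0292
```

>>> send_rows --motion '[{"offset": [0, 0, 3], "turn": 0}, {"offset": [0, 0, 7], "turn": 0}, {"offset": [0, 0, 11], "turn": 0}, {"offset": [0, 0, 13], "turn": 0}, {"offset": [0, 0, 14], "turn": 0}, {"offset": [0, 0, 14], "turn": 0}, {"offset": [0, 0, 14], "turn": 0}]'

```text
t: 6.6
eef_pos: [0.6046, -0.0117, 0.2107]
ee_rot: [-3.142, 0.001, -2.964]
force: [-0.1, -0.8, -1.4]
width: 0.0293
```

>>> send_rows --motion '[{"offset": [0, 0, 1], "turn": 0}, {"offset": [0, 0, 1], "turn": 0}]'

```text
t: 6.8
eef_pos: [0.6038, -0.0121, 0.1995]
ee_rot: [3.141, 0.0, -2.965]
force: [0.2, 0.7, -1.4]
width: 0.0297
```

>>> send_rows --motion '[{"offset": [0, 0, 0], "turn": 0}, {"offset": [0, 0, 0], "turn": 0}, {"offset": [0, 0, 0], "turn": 0}, {"offset": [0, 0, 0], "turn": 0}, {"offset": [0, 0, -1], "turn": 0}, {"offset": [0, 0, -5], "turn": 0}, {"offset": [0, 0, -10], "turn": 0}, {"offset": [0, 0, -15], "turn": 0}]' --hand 0

```text
t: 7.6
eef_pos: [0.6037, -0.0123, 0.352]
ee_rot: [-3.141, -0.001, -2.964]
force: [1.3, 0.3, 0.2]
width: 0.0438
```

```bash
python3 - <<'E'
from h import *
st()
for n in("top","side"):
    g=grab_frame(n);cv2.imwrite(f"pics/{n}1.png",g["frame"])
E
```

```text
{'t': 7.6, 'q': [0.3029, 0.2816, -0.2248, 0.0003, -1.065, -1.6964], 'eef_pos': [0.6037, -0.0123, 0.352], 'ee_rot': [-3.1413, -0.0006, -2.9641], 'force': [1.2884, 0.2528, 0.1598], 'width': 0.0438}
```

View pics/side1.png

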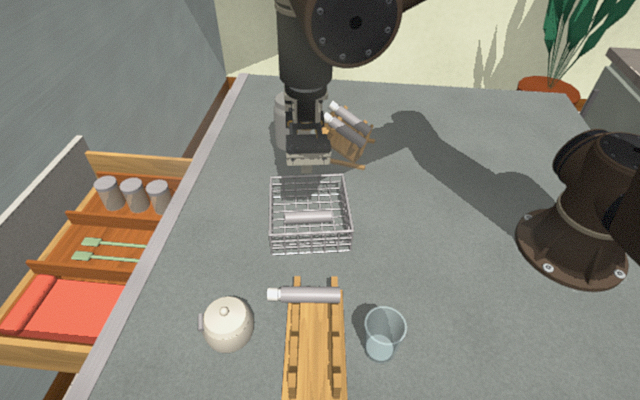

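>>> send_rows --motion '[{"offset": [-1, 4, 0], "turn": 1}, {"offset": [-1, 8, 0], "turn": 2}, {"offset": [-1, 12, 0], "turn": 3}, {"offset": [-1, 16, 0], "turn": 4}, {"offset": [-1, 20, 0], "turn": 4.7}, {"offset": [-1, 23.6, 0], "turn": 4.7}, {"offset": [-1, 23.6, 1], "turn": 4.7}, {"offset": [-1, 23.6, 4], "turn": 4.7}]' --hand 0.05

```text
t: 8.5
eef_pos: [0.5729, 0.2236, 0.3127]
ee_rot: [3.139, 0.006, -3.044]
force: [0.4, 1.0, -0.5]
width: 0.0461
```

>>> send_rows --motion '[{"offset": [0, 0, 3], "turn": 0}, {"offset": [0, 0, 6], "turn": 0}, {"offset": [0, 0, 8], "turn": 0}, {"offset": [0, 0, 9.2], "turn": 0}, {"offset": [0, 0, 9.2], "turn": 0}, {"offset": [0, 0, 9.2], "turn": 0}]'

```text
t: 9.1
eef_pos: [0.5727, 0.2219, 0.2186]
ee_rot: [3.141, 0.001, -3.046]
force: [0.6, -1.0, -0.1]
width: 0.0462
```

>>> send_rows --motion '[{"offset": [0, 0, 0], "turn": 0}, {"offset": [0, 0, 0], "turn": 0}, {"offset": [0, 0, 0], "turn": 0}, {"offset": [0, 0, 0], "turn": 0}, {"offset": [0, 0, 0], "turn": 0}]' --hand -1 --squeeze 8

```text
t: 9.6
eef_pos: [0.5726, 0.223, 0.219]
ee_rot: [3.139, 0.003, -3.046]
force: [-1.2, 4.2, 4.4]
width: 0.0297
```

>>> send_rows --motion '[{"offset": [0, 0, -0.2], "turn": 0}, {"offset": [0, 0, -0.4], "turn": 0}, {"offset": [0.5, 0, -0.4], "turn": 0}, {"offset": [0.97, 0, -0.4], "turn": 0}, {"offset": [0.97, 0, -0.4], "turn": 0}, {"offset": [0.97, 0, -0.2], "turn": 0}, {"offset": [0.97, 0, 0], "turn": 0}, {"offset": [0.97, 0, 0], "turn": 0}]'

```text
t: 10.4
eef_pos: [0.5626, 0.2219, 0.218]
ee_rot: [3.14, 0.001, -3.046]
force: [-4.5, 5.0, 4.3]
width: 0.0296
```

>>> send_rows --motion '[{"offset": [0, 0, 0], "turn": 0}, {"offset": [0, 0, 0], "turn": 0}, {"offset": [0, 0, 0], "turn": 0}, {"offset": [0, 0, 0], "turn": 0}, {"offset": [0, 0, -2], "turn": 0}, {"offset": [0, 0, -6], "turn": 0}, {"offset": [0, 0, -11], "turn": 0}, {"offset": [0, 0, -16], "turn": 0}]' --hand 0.05

```text
t: 11.2
eef_pos: [0.5624, 0.2206, 0.3791]
ee_rot: [-3.141, -0.001, -3.046]
force: [1.2, 0.6, 0.8]
width: 0.0459
```

```bash
python3 w.py w3; python3 - <<'E'
from fit import *
z=np.load("w3.npz");P=z["P"]
C=np.array([.5557,.2831]);a=np.radians(5.46);X=np.array([np.cos(a),np.sin(a)]);Y=np.array([-X[1],X[0]])
x=(P[...,:2]-C)@X;y=(P[...,:2]-C)@Y
m=(abs(y+.062)<.006)&(P[...,2]>.0735)&(P[...,2]<.08)
print(np.percentile(x[m],[1,5,95,99]).round(4),np.percentile(P[...,2][m],[50]),m.sum())
m2=(abs(y+.062)<.02)&(P[...,2]>.064)&(P[...,2]<.08)&(abs(x)<.06);A,u,t,e=fit(P[m2]);print(A,u,(A[:2]-C)@Y,e)
E
```

```text
{'t': 11.25, 'q': [0.6969, 0.253, -0.1761, 0.0039, -1.1303, -2.1727], 'eef_pos': [0.5643, 0.2213, 0.3891], 'ee_rot': [3.1381, 0.0114, -3.0449], 'force': [3.9838, 1.9093, 10.0397], 'width': 0.0459}
65.61553795485729 [[-0.095, -0.953, -0.286, 0.485], [0.995, -0.091, -0.027, 0.212], [-0.001, -0.287, 0.958, 0.359], [0.0, 0.0, 0.0, 1.0]]
[-0.054  -0.0505  0.0498  0.0605] [0.07527585] 1407
[0.55893611 0.22132736 0.06061325] [ 0.99530358  0.09679526 -0.00120902] -0.06180028685588854 0.000969988188745899
```

>>> send_rows --motion '[{"offset": [0.5, -3, 0], "turn": 0}, {"offset": [1, -7, 0], "turn": 0}, {"offset": [2, -11, 0], "turn": 0}, {"offset": [3, -15, 0], "turn": 0}, {"offset": [3.5, -19, 0], "turn": 0}, {"offset": [4, -23, 0], "turn": 0}, {"offset": [4.5, -27, 0], "turn": 0}, {"offset": [5, -31, 0], "turn": 0}]' --hand -0.04

```text
t: 12.05
eef_pos: [0.5419, -0.0941, 0.3778]
ee_rot: [-3.142, 0.0, -3.046]
force: [0.2, 0.2, 0.5]
width: 0.0419
```

>>> send_rows --motion '[{"offset": [1, -4, 0], "turn": 3}, {"offset": [2, -8, 0], "turn": 7}, {"offset": [2.5, -12, 0], "turn": 11}, {"offset": [3, -15, 0], "turn": 15}, {"offset": [3.2, -17.5, 0], "turn": 17.7}, {"offset": [3.2, -18.5, 0], "turn": 17.7}, {"offset": [3.2, -18.5, 0], "turn": 17.7}, {"offset": [3.2, -18.5, 0], "turn": 17.7}]'

```text
t: 12.85
eef_pos: [0.528, -0.2793, 0.3774]
ee_rot: [3.141, -0.0, 2.928]
force: [-0.3, -0.2, -0.6]
width: 0.042
```

```bash
cat > d.py <<'E'
import sys
from h import *
s=st();x,y,z,yaw=map(float,sys.argv[1:5])
R=Ro.from_euler("xyz",s["ee_rot"]).as_matrix()
d=np.array([x,y,z+.159])-s["eef_pos"]
print("offset cm",(R.T@d*100).round(2),"turn",(-(yaw-np.degrees(s["ee_rot"][2])+90)%180-90).round(2) if 0 else (-((yaw-np.degrees(s["ee_rot"][2])+90)%180-90)).round(2))
print("tool x",R[:,0].round(3),"y",R[:,1].round(3))
E
python3 d.py .5279 -.2796 .0839 -12.2
```

```text
{'t': 12.85, 'q': [-0.1598, 0.2512, -0.2047, -0.0002, -1.1153, -1.6242], 'eef_pos': [0.528, -0.2793, 0.3774], 'ee_rot': [3.1414, -0.0004, 2.9283], 'force': [-0.3025, -0.2175, -0.6237], 'width': 0.042}
offset cm [-0.   -0.03 13.45] turn -0.02
tool x [-0.977  0.212  0.   ] y [0.212 0.977 0.   ]
```

>>> send_rows --motion '[{"offset": [0, 0, 3], "turn": 0}, {"offset": [0, 0, 7], "turn": 0}, {"offset": [0, 0, 10], "turn": 0}, {"offset": [0, 0, 12], "turn": 0}, {"offset": [0, 0, 12.8], "turn": 0}, {"offset": [0, 0, 13.2], "turn": 0}, {"offset": [0, 0, 13.2], "turn": 0}, {"offset": [0, 0, 13.2], "turn": 0}]'

```text
t: 13.65
eef_pos: [0.5286, -0.2795, 0.2469]
ee_rot: [-3.141, 0.002, 2.929]
force: [0.1, -0.7, -0.8]
width: 0.042
```

>>> send_rows --motion '[{"offset": [0, 0, 0], "turn": 0}, {"offset": [0, 0, 0], "turn": 0}, {"offset": [0, 0, 0], "turn": 0}, {"offset": [0, 0, 0], "turn": 0}, {"offset": [0, 0, 0], "turn": 0}]' --hand -1 --squeeze 15

```text
t: 14.15
eef_pos: [0.5284, -0.2792, 0.2464]
ee_rot: [3.141, 0.001, 2.928]
force: [0.2, 5.7, 4.2]
width: 0.0296
```

>>> send_rows --motion '[{"offset": [0.25, 0, -0.43], "turn": 0}, {"offset": [0.75, 0, -1.3], "turn": 0}, {"offset": [1.5, 0, -2.6], "turn": 0}, {"offset": [2.25, 0, -3.9], "turn": 0}, {"offset": [3, 0, -5.2], "turn": 0}, {"offset": [3, 0, -8], "turn": 0}, {"offset": [3, 0, -12], "turn": 0}, {"offset": [3, 0, -14], "turn": 0}]'

```text
t: 14.95
eef_pos: [0.4983, -0.2735, 0.3903]
ee_rot: [-3.141, 0.005, 2.928]
force: [0.3, -0.3, -0.2]
width: 0.0297
```

```bash
python3 d.py .5557 .2831 .15 5.46; python3 - <<'E'
from fit import *
g=grab_frame("wrist");cv2.imwrite("pics/w4.png",g["frame"]);np.savez("w4.npz",P=cloud(g),f=g["frame"])
E
```

```text
{'t': 14.95, 'q': [-0.1573, 0.193, -0.2511, 0.0011, -1.1221, -1.6273], 'eef_pos': [0.4983, -0.2735, 0.3903], 'ee_rot': [-3.1408, 0.0047, 2.9283], 'force': [0.2859, -0.3422, -0.2064], 'width': 0.0297}
offset cm [ 6.21 55.62  8.06] turn -17.68
tool x [-0.977  0.212 -0.005] y [ 0.212  0.977 -0.001]
```

View pics/w4.png

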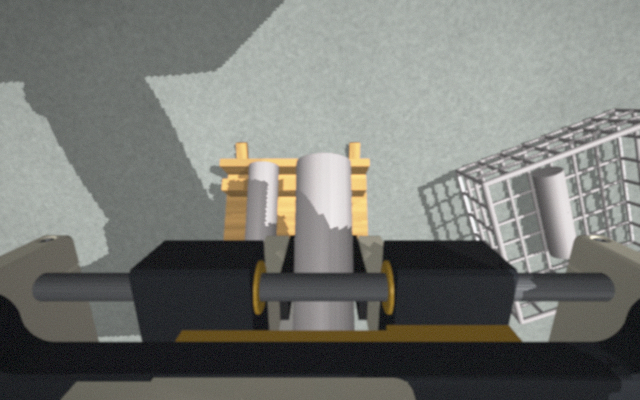

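The tube is held between the fingers, its body at columns 296–350 with the low end at row 153. The open tube lies in the basket at (552,212). I'll fit its pose in the hand.

```bash
cat > held.py <<'E'
import sys
from fit import *
n=sys.argv[1];b=list(map(int,sys.argv[2].split(",")))
z=np.load(n);q=body(z["P"],z["f"],b);s=get_state()
G=np.array(s["eef_pos"])+Ro.from_euler("xyz",s["ee_rot"]).as_matrix()[:,2]*.159
q=q[q[:,2]>G[2]-.06]
a,u,t,e=fit(q);tg=(G-a)@u;off=G-a-tg*u
lo=np.percentile(t,.2)
print("yaw",np.degrees(np.arctan2(u[1],u[0])).round(2),"pitch",np.degrees(np.arcsin(u[2])).round(2),"low end to grasp",(tg-lo).round(4),"grasp-axis off",off.round(4),"rms",e.round(5),len(q))
E
python3 held.py w4.npz 296,145,350,232
```

```text
yaw -12.15 pitch 30.23 low end to grasp 0.0581 grasp-axis off [-0.0021  0.0011  0.0039] rms 0.00051 4123
```

>>> send_rows --motion '[{"offset": [0.3, 2.5, 0], "turn": 0}, {"offset": [0.8, 6, 0], "turn": 0}, {"offset": [1.3, 10, 0], "turn": 0}, {"offset": [1.8, 14, 0], "turn": 0}, {"offset": [2.3, 18, 0], "turn": 0}, {"offset": [2.8, 22, 0], "turn": 0}, {"offset": [3.3, 26, 0], "turn": 0}, {"offset": [4, 30, 0], "turn": 0}]'

```text
t: 15.8
eef_pos: [0.5224, 0.0297, 0.3866]
ee_rot: [3.141, 0.001, 2.928]
force: [0.3, 0.7, -2.0]
width: 0.0295
```

>>> send_rows --motion '[{"offset": [0.5, 4, 0], "turn": -3}, {"offset": [1, 8, 0], "turn": -6}, {"offset": [1.5, 12, 0], "turn": -9}, {"offset": [1.8, 16, 0], "turn": -12}, {"offset": [2, 20, 0], "turn": -15}, {"offset": [2.05, 23.5, 0], "turn": -17.7}, {"offset": [2.05, 25.6, 0], "turn": -17.7}, {"offset": [2.05, 25.6, 2], "turn": -17.7}]'

```text
t: 16.6
eef_pos: [0.5582, 0.2856, 0.3682]
ee_rot: [3.139, 0.005, -3.045]
force: [-1.6, -0.5, -0.8]
width: 0.0295
```

>>> send_rows --motion '[{"offset": [0, 0, 3], "turn": 0}, {"offset": [0, 0, 6], "turn": 0}, {"offset": [0, 0, 8], "turn": 0}, {"offset": [0, 0, 8], "turn": 0}, {"offset": [0, 0, 8], "turn": 0}]'

```text
t: 17.1
eef_pos: [0.5577, 0.2827, 0.2865]
ee_rot: [-3.141, 0.0, -3.047]
force: [-0.7, -0.1, -1.0]
width: 0.0296
```

```bash
python3 d.py .5572 .2833 .066 5.46
```

```text
{'t': 17.1, 'q': [0.7811, 0.3742, -0.254, 0.0005, -0.9428, -2.2574], 'eef_pos': [0.5577, 0.2827, 0.2865], 'ee_rot': [-3.1412, 0.0002, -3.0469], 'force': [-0.6894, -0.1284, -1.0206], 'width': 0.0296}
offset cm [0.04 0.07 6.15] turn -0.03
tool x [-0.996 -0.095 -0.   ] y [-0.095  0.996 -0.   ]
```

>>> send_rows --motion '[{"offset": [0, 0.07, 1.5], "turn": 0}, {"offset": [0, 0.07, 3], "turn": 0}, {"offset": [0, 0.07, 3.4], "turn": 0}, {"offset": [0, 0.07, 3.4], "turn": 0}]'

```text
t: 17.5
eef_pos: [0.5577, 0.2837, 0.2527]
ee_rot: [3.141, 0.001, -3.046]
force: [-0.9, -0.0, -1.1]
width: 0.0295
```

>>> send_rows --motion '[{"offset": [0, 0, 0], "turn": 0}, {"offset": [0, 0, 0.2], "turn": 0}, {"offset": [0, 0, 0.4], "turn": 0}, {"offset": [0, 0, 0.6], "turn": 0}, {"offset": [0, 0, 0.8], "turn": 0}, {"offset": [0, 0, 1], "turn": 0}, {"offset": [0, 0, 1.2], "turn": 0}]' --squeeze 6

```text
t: 18.2
eef_pos: [0.5574, 0.2837, 0.2394]
ee_rot: [-3.142, -0.0, -3.046]
force: [-0.3, 1.7, -0.2]
width: 0.0294
```

>>> send_rows --motion '[{"offset": [0, 0, 0.2], "turn": 0}, {"offset": [0, 0, 0.4], "turn": 0}, {"offset": [0, 0, 0.6], "turn": 0}, {"offset": [0, 0, 0.8], "turn": 0}, {"offset": [0, 0, 1], "turn": 0}, {"offset": [0, 0, 1.2], "turn": 0}, {"offset": [0, 0, 1.2], "turn": 0}]'

```text
t: 18.9
eef_pos: [0.5573, 0.2836, 0.2273]
ee_rot: [-3.141, -0.0, -3.046]
force: [-0.6, 1.4, -0.9]
width: 0.0298
```

```bash
python3 - <<'E'
from fit import *
st()
g=grab_frame("wrist");cv2.imwrite("pics/w5.png",g["frame"]);np.savez("w5.npz",P=cloud(g),f=g["frame"])
E
```

```text
{'t': 18.9, 'q': [0.7824, 0.4396, -0.3101, -0.0001, -0.8215, -2.2579], 'eef_pos': [0.5573, 0.2836, 0.2273], 'ee_rot': [-3.1414, -0.0004, -3.0464], 'force': [-0.6311, 1.4212, -0.8951], 'width': 0.0298}
```

View pics/w5.png

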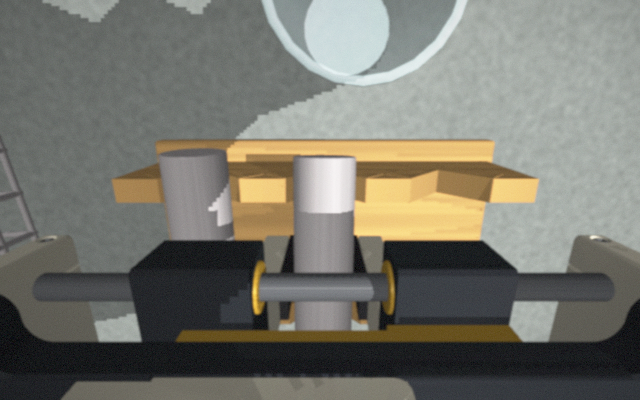

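The tube's low end now sits in the middle notch of the near rail (columns 295–355, row 156 down), with tube c to its left. I'll measure the tilt.

```bash
python3 held.py w5.npz 295,150,356,235
```

```text
yaw 5.09 pitch 6.19 low end to grasp 0.0551 grasp-axis off [-0.0004  0.001   0.0028] rms 0.00109 4698
```

>>> send_rows --motion '[{"offset": [0, 0, 0.15], "turn": 0}, {"offset": [0, 0, 0.3], "turn": 0}, {"offset": [0, 0, 0.45], "turn": 0}, {"offset": [0, 0, 0.55], "turn": 0}, {"offset": [0, 0, 0.55], "turn": 0}]'

```text
t: 19.45
eef_pos: [0.5575, 0.2839, 0.2224]
ee_rot: [3.141, 0.001, -3.046]
force: [0.1, 2.9, 2.6]
width: 0.0297
```

```bash
python3 - <<'E'
from fit import *
g=grab_frame("wrist");cv2.imwrite("pics/w6.png",g["frame"]);np.savez("w6.npz",P=cloud(g),f=g["frame"])
E
python3 held.py w6.npz 295,150,356,235;
```

```text
yaw 5.0 pitch 0.82 low end to grasp 0.0549 grasp-axis off [-0.0001  0.0011  0.0022] rms 0.00204 4788
```

>>> send_rows --motion '[{"offset": [0, 0, 0.05], "turn": 0}, {"offset": [0, 0, 0.05], "turn": 0}]'

```text
t: 19.7
eef_pos: [0.5575, 0.284, 0.2221]
ee_rot: [3.141, 0.001, -3.046]
force: [-1.5, 2.5, 4.7]
width: 0.03
```

>>> send_rows --motion '[{"offset": [0, 0, 0], "turn": 0}, {"offset": [0, 0, 0], "turn": 0}, {"offset": [0, 0, 0], "turn": 0}, {"offset": [0, 0, 0], "turn": 0}, {"offset": [0, 0, -2], "turn": 0}, {"offset": [0, 0, -6], "turn": 0}, {"offset": [0, 0, -11], "turn": 0}, {"offset": [0, 0, -16], "turn": 0}]' --hand -0.04

```text
t: 20.5
eef_pos: [0.5572, 0.2833, 0.3829]
ee_rot: [-3.141, -0.001, -3.046]
force: [1.6, 0.5, 1.0]
width: 0.042
```

```bash
python3 w.py w7; cat > chk.py <<'E'
import sys
from fit import *
z=np.load(sys.argv[1]);P=z["P"]
C=np.array([.5557,.2831]);a=np.radians(5.46);X=np.array([np.cos(a),np.sin(a)]);Y=np.array([-X[1],X[0]])
x=(P[...,:2]-C)@X;y=(P[...,:2]-C)@Y
for y0 in(-.062,0,.062):
    m=(abs(y-y0)<.018)&(P[...,2]>.065)&(P[...,2]<.09)&(abs(x)<.075)
    if m.sum()<500: print(y0,"none",m.sum());continue
    A,u,t,e=fit(P[m&(abs(x)<.052)])
    m2=m&(abs(y-y0)<.006)
    k=m2&(P[...,2]>A[2]+.0133)
    print("y",((A[:2]-C)@Y).round(4),"z",A[2].round(4),"yaw",(np.degrees(np.arctan2(u[1],u[0]))-5.46).round(2),"pitch",np.degrees(np.arcsin(u[2])).round(2),"x ends",np.percentile(x[m2],[.5,2]).round(4),np.percentile(x[k],[98,99.5]).round(4),e.round(5))
E
python3 chk.py w7.npz; python3 d.py .5154 -.3403 .2 -12.2
```

```text
{'t': 20.55, 'q': [0.7823, 0.2841, -0.1237, 0.0038, -1.1519, -2.2579], 'eef_pos': [0.5589, 0.2841, 0.3932], 'ee_rot': [3.1373, 0.0108, -3.0449], 'force': [2.6063, 1.0401, 9.9998], 'width': 0.0416}
65.61553795485729 [[-0.095, -0.954, -0.286, 0.48], [0.995, -0.091, -0.026, 0.275], [-0.001, -0.287, 0.958, 0.363], [0.0, 0.0, 0.0, 1.0]]
y -0.0618 z 0.0607 yaw 0.09 pitch -0.05 x ends [-0.0549 -0.0539] [0.0463 0.0482] 0.00057
y 0.0002 z 0.0606 yaw 0.04 pitch -0.03 x ends [-0.0527 -0.0512] [0.0542 0.0562] 0.00056
0.062 none 0
{'t': 20.55, 'q': [0.7823, 0.2841, -0.1237, 0.0038, -1.1519, -2.2579], 'eef_pos': [0.5589, 0.2841, 0.3932], 'ee_rot': [3.1373, 0.0108, -3.0449], 'force': [2.6063, 1.0401, 9.9998], 'width': 0.0416}
offset cm [ 10.4  -61.74   3.04] turn 17.74
tool x [-0.995 -0.097 -0.011] y [-0.097  0.995  0.004]
```

>>> send_rows --motion '[{"offset": [0.5, -3, 0], "turn": 0}, {"offset": [1.2, -7, 0], "turn": 0}, {"offset": [2, -11.5, 0], "turn": 0}, {"offset": [2.8, -16, 0], "turn": 0}, {"offset": [3.6, -20.5, 0], "turn": 0}, {"offset": [4.3, -25, 0], "turn": 0}, {"offset": [5, -29, 0], "turn": 0}, {"offset": [5.5, -33, 0], "turn": 0}]'

```text
t: 21.35
eef_pos: [0.5333, -0.0519, 0.3818]
ee_rot: [3.142, 0.0, -3.046]
force: [1.0, -0.1, 0.4]
width: 0.042
```

>>> send_rows --motion '[{"offset": [0.8, -4.5, 0], "turn": 2}, {"offset": [1.6, -9, 0], "turn": 5}, {"offset": [2.4, -13.5, 0], "turn": 8}, {"offset": [3.2, -18, 0], "turn": 11}, {"offset": [4, -22.5, 0], "turn": 14}, {"offset": [4.4, -26, 0], "turn": 17.7}, {"offset": [4.6, -28.7, 0], "turn": 17.7}, {"offset": [4.6, -28.7, 0], "turn": 17.7}]'

```text
t: 22.15
eef_pos: [0.5151, -0.3432, 0.3808]
ee_rot: [-3.141, -0.001, 2.925]
force: [-0.3, 0.9, -0.3]
width: 0.0426
```

>>> send_rows --motion '[{"offset": [0, 0, 0], "turn": 0}, {"offset": [0, 0, 0], "turn": 0}]'

```text
t: 22.35
eef_pos: [0.5155, -0.3397, 0.3815]
ee_rot: [3.141, -0.0, 2.928]
force: [-1.0, 0.1, 0.2]
width: 0.042
```

```bash
python3 d.py .5154 -.3403 .0843 -12.2
```

```text
{'t': 22.35, 'q': [-0.2668, 0.2804, -0.1547, -0.0002, -1.136, -1.5173], 'eef_pos': [0.5155, -0.3397, 0.3815], 'ee_rot': [3.1414, -0.0003, 2.9282], 'force': [-1.0475, 0.1343, 0.2336], 'width': 0.042}
offset cm [-1.000e-02 -6.000e-02  1.382e+01] turn -0.03
tool x [-0.977  0.212  0.   ] y [0.212 0.977 0.   ]
```

>>> send_rows --motion '[{"offset": [0, 0, 3], "turn": 0}, {"offset": [0, 0, 7], "turn": 0}, {"offset": [0, 0, 10], "turn": 0}, {"offset": [0, -0.05, 12], "turn": 0}, {"offset": [0, -0.05, 13.2], "turn": 0}, {"offset": [0, -0.05, 13.6], "turn": 0}, {"offset": [0, -0.05, 13.6], "turn": 0}, {"offset": [0, -0.05, 13.6], "turn": 0}]'

```text
t: 23.15
eef_pos: [0.5161, -0.3406, 0.2469]
ee_rot: [-3.141, 0.002, 2.929]
force: [0.8, -0.1, -0.1]
width: 0.0423
```

>>> send_rows --motion '[{"offset": [0, 0, 0], "turn": 0}, {"offset": [0, 0, 0], "turn": 0}, {"offset": [0, 0, 0], "turn": 0}, {"offset": [0, 0, 0], "turn": 0}, {"offset": [0, 0, 0], "turn": 0}]' --hand -1 --squeeze 15

```text
t: 23.65
eef_pos: [0.5159, -0.34, 0.2465]
ee_rot: [3.141, 0.001, 2.928]
force: [0.9, 7.1, 4.7]
width: 0.0296
```

>>> send_rows --motion '[{"offset": [0.25, 0, -0.43], "turn": 0}, {"offset": [0.75, 0, -1.3], "turn": 0}, {"offset": [1.5, 0, -2.6], "turn": 0}, {"offset": [2.25, 0, -3.9], "turn": 0}, {"offset": [3, 0, -5.2], "turn": 0}, {"offset": [3, 0, -8], "turn": 0}, {"offset": [3, 0, -12], "turn": 0}, {"offset": [3, 0, -14], "turn": 0}]'

```text
t: 24.45
eef_pos: [0.4857, -0.3346, 0.3904]
ee_rot: [-3.14, 0.005, 2.928]
force: [0.3, -0.1, -1.7]
width: 0.0295
```

```bash
python3 w.py w8; python3 held.py w8.npz 296,145,350,232; python3 d.py .5498 .3448 .15 5.46
```

```text
{'t': 24.5, 'q': [-0.2715, 0.2258, -0.2025, 0.002, -1.1342, -1.5132], 'eef_pos': [0.4862, -0.3348, 0.393], 'ee_rot': [-3.1393, 0.0081, 2.9285], 'force': [1.3851, -1.5339, 1.8219], 'width': 0.0295}
65.61553795485729 [[0.212, -0.935, -0.286, 0.41], [0.977, 0.202, 0.063, -0.319], [-0.001, -0.293, 0.956, 0.37], [0.0, 0.0, 0.0, 1.0]]
yaw -11.97 pitch 30.21 low end to grasp 0.0588 grasp-axis off [-0.002   0.001   0.0037] rms 0.00052 4196
{'t': 24.5, 'q': [-0.2715, 0.2258, -0.2025, 0.002, -1.1342, -1.5132], 'eef_pos': [0.4862, -0.3348, 0.393], 'ee_rot': [-3.1393, 0.0081, 2.9285], 'force': [1.3851, -1.5339, 1.8219], 'width': 0.0295}
offset cm [ 8.23 67.79  8.18] turn -17.67
tool x [-0.977  0.211 -0.008] y [ 0.211  0.977 -0.002]
```

>>> send_rows --motion '[{"offset": [0.3, 2.5, 0], "turn": 0}, {"offset": [0.8, 6.5, 0], "turn": 0}, {"offset": [1.3, 11, 0], "turn": 0}, {"offset": [1.8, 15.5, 0], "turn": 0}, {"offset": [2.3, 20, 0], "turn": 0}, {"offset": [2.8, 24.5, 0], "turn": 0}, {"offset": [3.4, 29, 0], "turn": 0}, {"offset": [4, 33.5, 0], "turn": 0}]'

```text
t: 25.3
eef_pos: [0.5171, 0.003, 0.3866]
ee_rot: [3.141, 0.001, 2.928]
force: [0.9, -0.3, -1.2]
width: 0.0297
```

>>> send_rows --motion '[{"offset": [0.6, 4.5, 0], "turn": -3}, {"offset": [1.2, 9, 0], "turn": -6}, {"offset": [1.8, 13.5, 0], "turn": -9}, {"offset": [2.4, 18, 0], "turn": -12}, {"offset": [3, 22.5, 0], "turn": -15}, {"offset": [3.6, 27, 0], "turn": -17.7}, {"offset": [4, 31, 0], "turn": -17.7}, {"offset": [4.2, 34.2, 0], "turn": -17.7}]'

```text
t: 26.1
eef_pos: [0.549, 0.3465, 0.3863]
ee_rot: [3.141, 0.0, -3.045]
force: [-0.9, -0.9, -0.5]
width: 0.0298
```

>>> send_rows --motion '[{"offset": [0, 0, 1], "turn": 0}, {"offset": [0, 0, 3], "turn": 0}, {"offset": [0, 0, 6], "turn": 0}, {"offset": [0, 0, 8], "turn": 0}, {"offset": [0, 0, 9.5], "turn": 0}, {"offset": [0, 0, 10], "turn": 0}, {"offset": [0, 0, 10], "turn": 0}, {"offset": [0, 0, 10], "turn": 0}]'

```text
t: 26.9
eef_pos: [0.5498, 0.3445, 0.2868]
ee_rot: [3.141, 0.001, -3.046]
force: [-0.4, 0.2, -0.6]
width: 0.0295
```

```bash
python3 d.py .5498 .3448 .066 5.46
```

```text
{'t': 26.9, 'q': [0.86, 0.4079, -0.1988, 0.0004, -0.9628, -2.3357], 'eef_pos': [0.5498, 0.3445, 0.2868], 'ee_rot': [3.141, 0.0011, -3.0463], 'force': [-0.37, 0.208, -0.6436], 'width': 0.0295}
offset cm [0.   0.02 6.18] turn -0.0
tool x [-0.995 -0.095 -0.001] y [-0.095  0.995  0.001]
```

>>> send_rows --motion '[{"offset": [0, 0.02, 1.5], "turn": 0}, {"offset": [0, 0.02, 3], "turn": 0}, {"offset": [0, 0.02, 3.4], "turn": 0}, {"offset": [0, 0.02, 3.4], "turn": 0}]'

```text
t: 27.3
eef_pos: [0.5496, 0.3448, 0.252]
ee_rot: [-3.141, 0.0, -3.046]
force: [0.1, 1.1, -1.4]
width: 0.0296
```

>>> send_rows --motion '[{"offset": [0, 0, 0], "turn": 0}, {"offset": [0, 0, 0.2], "turn": 0}, {"offset": [0, 0, 0.4], "turn": 0}, {"offset": [0, 0, 0.6], "turn": 0}, {"offset": [0, 0, 0.8], "turn": 0}, {"offset": [0, 0, 1], "turn": 0}, {"offset": [0, 0, 1.2], "turn": 0}]' --squeeze 6

```text
t: 28.0
eef_pos: [0.5496, 0.3451, 0.2396]
ee_rot: [3.141, 0.0, -3.046]
force: [0.6, 0.8, 0.0]
width: 0.0298
```

>>> send_rows --motion '[{"offset": [0, 0, 0.2], "turn": 0}, {"offset": [0, 0, 0.4], "turn": 0}, {"offset": [0, 0, 0.6], "turn": 0}, {"offset": [0, 0, 0.8], "turn": 0}, {"offset": [0, 0, 1], "turn": 0}, {"offset": [0, 0, 1.2], "turn": 0}, {"offset": [0, 0, 1.2], "turn": 0}]'

```text
t: 28.7
eef_pos: [0.5495, 0.3449, 0.2273]
ee_rot: [-3.141, -0.0, -3.046]
force: [1.0, 1.0, 0.0]
width: 0.0295
```

>>> send_rows --motion '[{"offset": [0, 0, 0.15], "turn": 0}, {"offset": [0, 0, 0.3], "turn": 0}, {"offset": [0, 0, 0.45], "turn": 0}, {"offset": [0, 0, 0.6], "turn": 0}, {"offset": [0, 0, 0.6], "turn": 0}]'

```text
t: 29.2
eef_pos: [0.5496, 0.3453, 0.2219]
ee_rot: [3.141, 0.001, -3.046]
force: [0.3, 3.0, 2.3]
width: 0.0299
```

```bash
python3 w.py w9; python3 held.py w9.npz 295,150,356,235
```

```text
{'t': 29.25, 'q': [0.8609, 0.4773, -0.2589, -0.0001, -0.8337, -2.336], 'eef_pos': [0.5496, 0.3453, 0.2219], 'ee_rot': [3.1409, 0.0005, -3.046], 'force': [-0.6265, 3.4147, 1.9733], 'width': 0.0295}
65.61553795485729 [[-0.095, -0.953, -0.287, 0.473], [0.995, -0.091, -0.028, 0.337], [0.001, -0.289, 0.957, 0.201], [0.0, 0.0, 0.0, 1.0]]
yaw 5.04 pitch 0.88 low end to grasp 0.0558 grasp-axis off [-0.0001  0.001   0.0016] rms 0.00201 4898
```

>>> send_rows --motion '[{"offset": [0, 0, 0], "turn": 0}, {"offset": [0, 0, 0], "turn": 0}, {"offset": [0, 0, 0], "turn": 0}, {"offset": [0, 0, 0], "turn": 0}, {"offset": [0, 0, -2], "turn": 0}, {"offset": [0, 0, -6], "turn": 0}, {"offset": [0, 0, -11], "turn": 0}, {"offset": [0, 0, -16], "turn": 0}]' --hand -0.04

```text
t: 30.05
eef_pos: [0.5493, 0.3445, 0.3829]
ee_rot: [-3.14, -0.001, -3.046]
force: [0.7, 0.9, -0.2]
width: 0.0419
```

>>> send_rows --motion '[{"offset": [3, -3, -2], "turn": 0}, {"offset": [3, -6, -3], "turn": 0}, {"offset": [3, -6, -3], "turn": 0}, {"offset": [3, -6, -3], "turn": 0}, {"offset": [3, -6, -3], "turn": 0}]' --hand 1

```text
t: 30.55
eef_pos: [0.5254, 0.2825, 0.4111]
ee_rot: [-3.141, -0.001, -3.046]
force: [0.2, 0.6, -0.4]
width: 0.0764
```

```bash
python3 w.py w10; sed -i 's/>.065)/>.066)/' chk.py; python3 chk.py w10.npz; python3 d.py .5557 .2831 .061 5.46
```

```text
{'t': 30.6, 'q': [0.8208, 0.2274, -0.1576, -0.0002, -1.187, -2.2963], 'eef_pos': [0.5255, 0.2827, 0.4108], 'ee_rot': [-3.1409, -0.001, -3.0463], 'force': [0.1743, 1.0883, -0.1996], 'width': 0.0804}
65.61553795485729 [[-0.095, -0.953, -0.286, 0.448], [0.995, -0.091, -0.027, 0.274], [-0.0, -0.288, 0.958, 0.391], [0.0, 0.0, 0.0, 1.0]]
y -0.0618 z 0.0606 yaw 0.09 pitch 0.0 x ends [-0.0549 -0.0542] [0.0526 0.0547] 0.00059
y 0.0003 z 0.0607 yaw 0.05 pitch 0.04 x ends [-0.0528 -0.0522] [0.0546 0.0571] 0.00058
y 0.0622 z 0.0607 yaw 0.16 pitch -0.06 x ends [-0.0556 -0.0548] [0.0519 0.0538] 0.00061
{'t': 30.6, 'q': [0.8208, 0.2274, -0.1576, -0.0002, -1.187, -2.2963], 'eef_pos': [0.5255, 0.2827, 0.4108], 'ee_rot': [-3.1409, -0.001, -3.0463], 'force': [0.1743, 1.0883, -0.1996], 'width': 0.0804}
offset cm [-3.03 -0.24 19.08] turn 0.0
tool x [-0.995 -0.095  0.001] y [-0.095  0.995 -0.001]
```

View pics/w10.png

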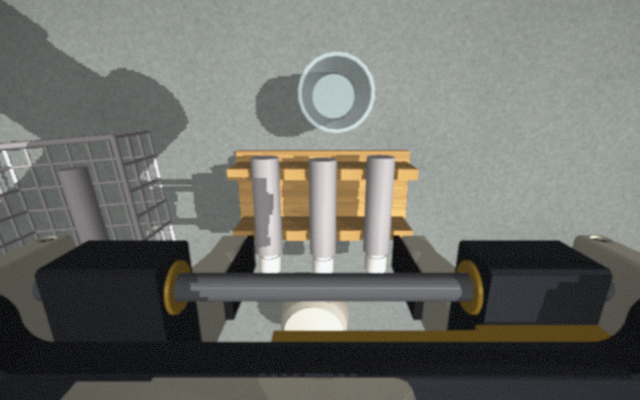

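All three lidded tubes lie level in their own notch pairs: bodies at columns about 265, 322 and 379, lids downward at row 265. They are centred to within about 2 mm, and the open tube is in the basket at (85,200). Last, I'll check that the bystanders haven't moved, then hand in.

```bash
python3 - <<'E'
from h import *
P0=np.load("side0.npz")["P"];P1=cloud(grab_frame("side"))
for n,(c,h) in {"formula":((.69,-.32),.15),"pot":((.705,.29),.09),"cup":((.433,.29),.09)}.items():
    for P in(P0,P1):
        m=(np.hypot(P[...,0]-c[0],P[...,1]-c[1])<.07)&(P[...,2]>.03)&(P[...,2]<.2);print(n,m.sum(),np.median(P[m],0).round(4))
st();job_done()
E
```

```text
formula 1499 [ 0.6888 -0.2935  0.1099]
formula 1325 [ 0.6931 -0.2915  0.113 ]
pot 2293 [0.7063 0.3049 0.0743]
pot 2297 [0.7065 0.3047 0.0742]
cup 1455 [0.4347 0.2756 0.0683]
cup 1473 [0.4349 0.2766 0.0682]
{'t': 30.65, 'q': [0.821, 0.2277, -0.1575, -0.0001, -1.1871, -2.2961], 'eef_pos': [0.5255, 0.2828, 0.4107], 'ee_rot': [-3.1407, -0.0012, -3.046], 'force': [0.1408, -0.0124, -0.2071], 'width': 0.0838}
the job is handed in; nothing more can be done
```

I handed the job in at t ≈ 30.7 s. The tube without a lid is in the wire basket, and all three lidded tubes lie in the cradle, each in its own notch pair.

- **Open tube:** I released it a few centimetres above the basket floor, and the later pictures show it lying inside.
- **Tube c:** it started about 10 mm off centre towards +x, so I gripped it, lifted it 4 mm and re-centred it.
- **Drainer tubes:** I lifted both square to the slope. Each was laid down gently by letting it pivot level in a light grip, one in the middle notch and one in the outer notch at +62 mm.

**Last checks**
- **Level and height:** the three tubes are level to within 0.1° with their axes at 61 mm.
- **Centring:** the two outer tubes are centred to within about 0.5 mm. The middle one is about 2 mm off towards +x. I left it, because re-gripping between two neighbours was riskier than that error.
- **Bystanders:** the sugar pot and glass cup have not moved, to within 1 mm. The formula container's reading differs by 4 mm, with fewer pixels visible. The arm in the side view may be hiding part of it, but I did not confirm that. The arm was never planned to come near it, and no unexpected force showed at the drainer.

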